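# Index the dividing table to its next slot

### The arm

A 6-joint arm with a two-finger parallel gripper is mounted at the origin on the work surface. World frame = base frame: x ahead of the robot, y to its left, z up, the work surface at z = 0. Lengths are in m, angles in rad, forces in N, time in s.
With the tool pointing down it reaches from about 0.35 to 0.775 m from the base axis. Payload 5.5 kg.
Tool frame: the origin (TCP) lies midway between the tips of the shut fingers; the grasp point (between the pads) lies 19 mm behind it; z points along the fingers, y is the line along which they close (so a half turn about z gives the same grasp; the last joint's range is limited). The gripper opens to 85 mm and grips with 20 to 120 N. Pads are 22 mm wide; open, the fingers measure 114 mm over their backs; the gripper's body (76 mm by 85 mm) begins 54 mm behind the grasp point. The pads swing forward as they close: fully open they stand 13 mm farther back than shut.
Start: joints at [1.084, 0.313, 0.046, 1.304, 0, 1.431], TCP at [0.195, 0.541, 0.231] pointing down, gripper open.
Joint ranges: [-2.76, 2.76], [-0.86, 1.69], [-1.03, 1.26], [-2.2, 2.34], [-1.47, 1.5], [-3.14, 3.14]. Speed limits (rad/s): [2.57, 2.57, 3.14, 3.14, 3.14, 3.14].

### API

Orientations are given as a unit quaternion [w, x, y, z].
In Python, from workcell import get_state, read_camera, camera_info, hand_in, recognise gives the robot as it stands.
- The arm moves only by the tool arm_command, never from a script. Its argument "moves" is one flat list of numbers, 7 for each row, row after row: the opening, from -1 (shut) to 1 (fully open), then the shift along the tool's x, y, z in mm, then the turn, a rotation vector about the tool's x, y, z in rad. A call has 1 to 8 rows; each row shifts and turns the commanded pose from where the row before left it, along the tool's axes as they then stand; what a row does not reach is not made up. A row lasts 1/8 s, in which the tool goes at most 62.5 mm and 10.7 degrees, less where a joint would pass 70% of its speed; a pose out of reach is approached as far as the arm can. A call with a gripper value outside its range is refused whole. The fingers move at their own pace and stop on an object; "newtons" is the grip in N (left out, the last holds). Time passes only in rows, so rows that do not move let the fingers close. It gives the time, the measured TCP pose, the force, the opening and the grip force at its end, in the units of the state.
- get_state(): the state, without advancing time (a new reading comes with each control period).
- read_camera(name): name is "scene" or "top" or "wrist"; returns (picture, depth): 420x560x3 uint8, blue, green, red; 420x560 float32, m along the optical axis (not along the pixel's ray), 0 where there is no reading.
- camera_info(name): a dict with "fovy" (degrees; the focal length in pixels is half the picture's height over the tangent of half this angle, whatever the lens; pixels are square), "cx", "cy" (the principal point, pixels), "eye" and "orientation" of the camera in the world; the wrist camera has in their place "tool_from_camera" (4x4, takes a point from camera to tool coordinates, whose origin is the TCP and whose axes are the flange's). Camera axes: x right, y down, z forward; pixel columns grow to the right and rows downward; lengths in m; the calibration is good to about 2 mm. A picture is of the moment at which its call begins: read the wrist's pose just before it. camera_info takes no time and is no camera call.
- hand_in(): hands the job in; it is judged then, once.
Trained networks look in the newest picture that a camera, given by its name, has taken for a name from the list of things; names that differ only in an ending like _2 or _b are one class to them, and where a whole thing is asked for, a point or a joint stands for the part that bears it (a point fixed in the world has none). Each returns a list of dicts, best first, with "confidence" (0 to 1); they miss things now and then, are a little off and sometimes report something else, mostly with a low value. They report only what shows in the picture. A call takes as long as a camera call.
- recognise(camera, label): "point" ([column, row] in pixels, amid what is visible of it).
The state is a dict: "clock": time; "joint_pos": joint angles; "qvel": joint speeds; "tau": joint torques, N m; "tcp_pos": TCP position; "orientation": TCP orientation; "wrist_force": force on the tool from outside, world axes, zero at the start; "ft_torque": the same for the moment, N m; "finger_gap": finger opening in m; "grip_force": force on a finger pad.
Only numpy, scipy, OpenCV 4.12 (cv2) and the standard library are available. Lean on these libraries where they do the work, as an engineer would, in place of code of your own. Each camera call takes 0.05 s, during which the arm holds its last target. There are 200 camera calls.

### The job

The copper bowl on the dividing table needs its next pattern mark: pull the red spring knob up to its stop, swing the table clockwise (seen from above) with the pin out, and leave it locked at the next slot, the one in the brass rail, with the pin dropped fully home. The brass rail has been shifted for a new pattern, so feel for the slot. Keep the bowl standing in the middle of the table, and leave the other things on the bench where they are.

Things in the scene. Friction and masses are not known exactly. Their poses are not given: they have to be found in the camera images.
- dividing_base: Fixed grey round base, 264 mm across, 26 mm high (two bolted feet, 320 mm over all along x). Origin on the bench under its centre, on the turntable's axis; z up; +y points at the home slot, where the pin starts. Index rails lie on it at radius 105 mm, flat on top, 36 mm above the bench: steel from the home slot clockwise, then brass, partly covering the steel.
- home_slot (a point): Middle of the home slot, at rail top. The next slot is a like one in the brass rail, 40 to 70 degrees clockwise from here about the base's axis; its angle differs every time and is not reported, but from above it shows as a dark gap in the brass. Each slot is a straight radial gap 13 mm wide. No other gap lies between the two, nor up to the table's end stop.
- turntable (a joint): Angle of the aluminium turntable in rad: 0 with the pin in the middle of the home slot, growing clockwise seen from above, end stop at 1.745. It starts locked, within 0.02 of 0. Disc 168 mm across, top 48 mm above the bench, with an ear carrying the plunger at radius 105 mm. Turns with light friction (1 to 2 N at the knob). A pin in a slot locks it, with 1.5 mm play either way.
- plunger (a joint): Height of the sprung plunger in m: 0 fully down (pin home in a slot), 0.009 to 0.010 pin riding on a rail, 0.016 pulled up to its stop. Spring: 6 N down at 0, 11 N at the stop. Let go over a rail, the pin (10 mm thick, round tip) rides on it; the knob can then be pushed round (about 2 N more drag) until the pin drops into a slot by itself and blocks the table.
- knob_grip (a point): Grip point on the axis of the plunger's red round knob, 96 mm above the bench when down. Knob 32 mm across, 38 mm tall: top 18 mm above this point, underside 20 mm below. It slides straight up and rides round with the table. Beneath it a sleeve 22 mm across (top 72 mm above the bench) on the ear (top 56 mm, 32 mm wide).
- bowl: Loose copper bowl, 96 mm across the rim, 40 mm high, 0.11 to 0.23 kg, on the turntable's rubber pad (120 mm across, top 51 mm above the bench), within about 10 mm of its centre; origin under the bowl's centre.
- pliers: Loose red-handled pliers lying flat, about 160 mm long; bystander.
- screwdriver: Loose orange screwdriver, 170 mm long; bystander.
- figurine: Small brass figurine, 82 mm high, 52 mm across the foot; bystander.
- jar: White jar, 60 mm across, 75 mm high; bystander.
- bottle: Clear bottle with blue label, 66 mm across, 200 mm high; bystander.
- dish: Steel dish, 150 mm across, 45 mm high; bystander.
- brick: Fire brick, 230 x 115 x 55 mm; bystander.
- case: Dark blue tool case with pliers on its lid, 170 x 240 x 45 mm, fixed to the bench; bystander.

How it is judged:
On the way, in this order (a step that is already met when the one before it is completed fails the run):
1. the knob is pulled up to its stop while the table is still at home (plunger above 14 mm) (value of joint plunger above 0.014 m and value of joint turntable below 0.12 rad), for 0.1 s.
2. the table is swung clockwise off the home slot with the pin out (value of joint turntable above 0.25 rad and value of joint plunger above 0.007 m), for 0.05 s.
At the end, for the whole second after the job is handed in: Table still and locked at the brass slot: joint 0.62 to 1.30 rad, plunger within 3 mm of fully down (possible only in that slot). Bowl at rest, upright within 0.2 rad, within 30 mm of the table centre. No other loose thing over 30 mm from where it began (value of joint turntable between 0.62 and 1.3 rad and value of joint plunger below 0.003 m and velocity of joint turntable between -0.05 and 0.05 rad/s and horizontal distance between bowl and dividing_base below 0.03 m and angle between bowl's own z axis and vertical below 0.2 rad and linear speed of bowl below 0.03 m/s and distance of each of pliers, screwdriver, figurine, jar, bottle, dish, brick from where it was at the start of the episode below 0.03 m); the robot touches nothing.
It fails at once if the bowl tipped (over 0.5 rad) or slid off the middle (over 45 mm) (angle between bowl's own z axis and vertical above 0.5 rad or horizontal distance between bowl and dividing_base above 0.045 m).
It fails at once if a bystander pushed more than 60 mm away (distance of any of pliers, screwdriver, figurine, jar, bottle, dish, brick from where it was at the start of the episode above 0.06 m).
It also fails if it takes over 43 s, if anything falls off the work surface, if the arm or the gripper's body presses on something with over 40 N, if the wrist force passes 120 N, or if a joint passes its speed limit or range.

## Working session

There is one attempt and no reset: what is moved stays moved. The work goes in short steps, Python scripts to look and compute and a tool call to move; the robot and the scene stay as the last step left them, time stands still between calls to the robot, and variables do not carry over. Pictures are saved under pics/ and viewed, at most 10 in all, crops included, and the job is handed in when it is done.

Besides the shell and the picture viewer there is one more tool, called after "Call:" as a command line: name --argument value ..., lists and objects as JSON in quotes. arm_command: Moves the arm, as the interface text tells. Its arguments: {"type":"object","properties":{"moves":{"type":"array"},"newtons":{"type":"number"}},"required":["moves"]}

```bash
mkdir -p pics; cat > h.py <<'E'
import numpy as np, cv2
from workcell import *
from scipy.spatial.transform import Rotation as R
def q2R(q): return R.from_quat([q[1],q[2],q[3],q[0]]).as_matrix()
def pose(name):
    i=camera_info(name); f=210/np.tan(np.radians(i["fovy"])/2)
    if "eye" in i:
        o=np.array(i["orientation"]); Rm=q2R(o) if o.size==4 else o.reshape(3,3); return f,i["cx"],i["cy"],Rm,np.array(i["eye"])
    s=get_state(); T=np.array(i["tool_from_camera"]); Rt=q2R(s["orientation"])
    return f,i["cx"],i["cy"],Rt@T[:3,:3],Rt@T[:3,3]+np.array(s["tcp_pos"])
def ray(P,uv):
    f,cx,cy,Rm,e=P; return Rm@np.array([(uv[0]-cx)/f,(uv[1]-cy)/f,1.])
def atz(P,uv,z): d=ray(P,uv); return P[4]+d*(z-P[4][2])/d[2]
def atd(P,uv,dep): return P[4]+ray(P,uv)*dep
def proj(P,p):
    c=P[3].T@(np.array(p)-P[4]); return [P[1]+P[0]*c[0]/c[2],P[2]+P[0]*c[1]/c[2]]
E
python3 - <<'E'
from h import *
s=get_state(); print(s)
for n in ("top","scene"):
    P=pose(n); im,d=read_camera(n); cv2.imwrite(f"pics/{n}1.png",im); np.save(f"{n}_d.npy",d)
    print(n,P[0],P[1:3],P[4])
    for l in ("knob_grip","turntable","dividing_base","bowl"):
        for r in recognise(n,l)[:2]:
            u,v=map(int,r["point"]); print(l,r, atd(P,(u,v),d[v,u]).round(3))
E
```

```text
{'clock': 0.0, 'joint_pos': array([ 1.08436671e+00,  3.13962869e-01,  4.49579222e-02,  1.30360340e+00,
       -3.61905609e-05,  1.43121895e+00]), 'qvel': array([-2.43614730e-04,  9.90467335e-04,  1.99016813e-05, -2.24510193e-05,
        1.74648037e-03, -2.05203909e-03]), 'tau': array([-2.03454765e-04, -4.80631328e+01,  2.98530364e+01,  1.92651217e-02,
       -1.63803329e-04,  6.53007461e-06]), 'tcp_pos': array([0.19522469, 0.54028668, 0.23042162]), 'orientation': array([-2.61760459e-04,  1.72557995e-01,  9.84998943e-01, -8.67561970e-04]), 'wrist_force': array([-0.33384072,  0.6281385 , -0.2025084 ]), 'ft_torque': array([-0.00854691,  0.004543  , -0.01433405]), 'grip_force': 0.0, 'finger_gap': 0.08519319575124738}
top 385.46437037373397 (277.1507052137247, 211.25132469138669) [0.40059263 0.00367909 1.18604315]
turntable {'point': [269.1, 233.5], 'confidence': 0.87} [0.528 0.022 0.078]
dividing_base {'point': [279.2, 248.0], 'confidence': 0.78} [ 0.487 -0.007  0.049]
bowl {'point': [281.2, 231.3], 'confidence': 0.89} [ 0.537 -0.013  0.052]
scene 428.7439015724717 (274.7664465440928, 208.8316223275488) [1.88383629 0.06876753 1.11707459]
knob_grip {'point': [291.0, 207.1], 'confidence': 0.58} [0.59  0.073 0.102]
turntable {'point': [272.9, 214.3], 'confidence': 0.69} [ 0.576 -0.     0.051]
dividing_base {'point': [267.1, 217.5], 'confidence': 0.92} [ 0.598 -0.019  0.053]
bowl {'point': [265.6, 203.8], 'confidence': 0.76} [ 0.517 -0.032  0.059]
```

View pics/top1.png

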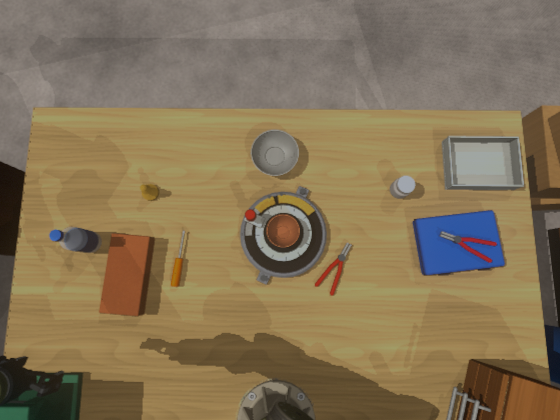

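View pics/scene1.png

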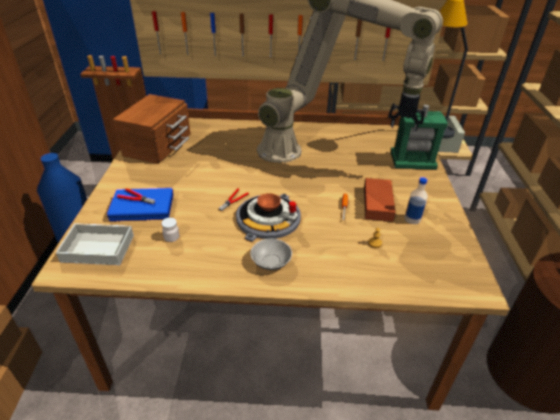

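```bash
python3 - <<'E'
import cv2
im=cv2.imread("pics/top1.png"); cv2.imwrite("pics/topc.png",cv2.resize(im[165:295,200:360],None,fx=4.6,fy=4.6,interpolation=cv2.INTER_CUBIC))
E
```

```text
(no output)
```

View pics/topc.png

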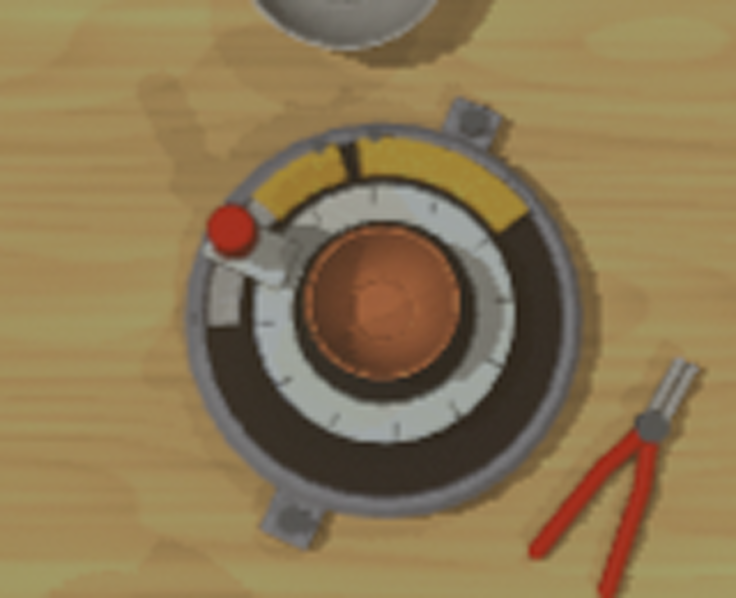

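The crop shows the knob at about (250,215) px, the base centre at (283.5,234), the brass slot at (276,200), and the bowl in the middle. The pliers are at lower right and the dish is beyond the far side.

```bash
python3 - <<'E'
from h import *
im=cv2.imread("pics/top1.png"); d=np.load("top_d.npy"); P=pose("top"); print(P[3].round(3).tolist())
hsv=cv2.cvtColor(im,cv2.COLOR_BGR2HSV); 
m=(((hsv[...,0]<8)|(hsv[...,0]>172))&(hsv[...,1]>170)); m[:, :240]=0; m[:,262:]=0; m[:203]=0; m[228:]=0
v,u=np.nonzero(m); k=atz(P,(u.mean(),v.mean()),.110); print("knob",u.mean(),v.mean(),len(u),k, 'depth',[atd(P,(x,y),d[y,x]).round(4).tolist() for x,y in [(250,215),(250,213)]])
# base outer circle: pts from depth z 0.02-0.03..., all points above 0.015 within region
vv,uu=np.mgrid[165:300,220:345]; pts=np.array([atd(P,(a,b),d[b,a]) for a,b in zip(uu.ravel(),vv.ravel())])
c=atz(P,(283.5,234.1),.026); print("c0",c)
z=pts[:,2]; r=np.hypot(*(pts[:,:2]-c[:2]).T)
sel=(z>.013)&(r<.16)
img=np.zeros((300,345),np.uint8); img[vv.ravel()[sel],uu.ravel()[sel]]=255
sel2=(z>.02)&(z<.032)&(r<.145)
print("centroid base", sel2.sum())
from scipy.optimize import least_squares
# boundary by angle: max radius, robust circle of R=.132
th=np.arctan2(pts[:,1]-c[1],pts[:,0]-c[0]); B=[]
for a in np.arange(-np.pi,np.pi,.1):
    q=sel&(abs(th-a)<.05)&(r<.142)
    if q.any(): B.append(pts[q][np.argmax(r[q]),:2])
B=np.array(B); f=least_squares(lambda x:np.hypot(*(B-x[:2]).T)-x[2],[*c[:2],.132],loss='soft_l1',f_scale=.002); print("fit",f.x)
# disc top
q=(z>.045)&(z<.0495)&(r<.09); print('disc',np.median(pts[q],0),q.sum())
cc=f.x[:2]
s=atz(P,(275.9,199.8),.036)
for n,p in (("knob",k),("slot",s)): 
    w=p[:2]-cc; print(n,p,np.hypot(*w),np.degrees(np.arctan2(w[1],w[0])))
E
```

```text
[[0.004, -0.985, 0.17], [-1.0, -0.005, -0.004], [0.005, -0.17, -0.985]]
knob 249.82716049382717 214.39506172839506 81 [0.57661801 0.07605688 0.11      ] depth [[0.574, 0.0752, 0.1156], [0.58, 0.0754, 0.114]]
c0 [ 0.53052873 -0.02104576  0.026     ]
centroid base 2523
fit [ 0.53255935 -0.02028744  0.1311126 ]
disc [ 0.51953537 -0.0250929   0.04747312] 922
knob [0.57661801 0.07605688 0.11      ] 0.10594052305346352 65.42518132808856
slot [0.63413936 0.00246057 0.036     ] 0.10409597220101137 12.62265894138556
```

Call:
arm_command --moves '[1, 0, 0, 0, 0, 0, -0.186, 1, 0, 0, 0, 0, 0, -0.186, 1, 0, 0, 0, 0, 0, -0.186, 1, 0, 0, 0, 0, 0, -0.186, 1, 0, 0, 0, 0, 0, -0.186, 1, 0, 0, 0, 0, 0, -0.186, 1, 0, 0, 0, 0, 0, -0.186, 1, 0, 0, 0, 0, 0, -0.186]'

```text
clock: 1.5
tcp_pos: [0.1955, 0.5408, 0.2314]
orientation: [0.0, -0.543, 0.84, 0.0]
wrist_force: [-0.4, 0.6, -0.1]
finger_gap: 0.0855
grip_force: 0.0
```

```bash
cat >> h.py <<'E'
C=np.array([.5317,-.0203])
def to(p,yaw=None):
    s=get_state(); Rt=q2R(s["orientation"]); d=Rt.T@(np.array(p)-s["tcp_pos"])*1000
    y=np.degrees(np.arctan2(Rt[1,1],Rt[0,1]))
    print("clock",round(s["clock"],2),"tcp",s["tcp_pos"].round(4),"tool delta mm",d.round(1),"yaw",y.round(2),"tilt",Rt[:,2].round(3),"q",s["joint_pos"].round(2),"F",s["wrist_force"].round(1),"gap",round(s["finger_gap"],4))
E
python3 -c "
from h import *
to([.5766,.0760,.2])"
```

```text
clock 1.5 tcp [0.1955 0.5408 0.2314] tool delta mm [ 267.1 -538.5   31.3] yaw 155.74 tilt [ 0.  0. -1.] q [ 1.08  0.31  0.05  1.3  -0.   -0.06] F [-0.4  0.6 -0.1] gap 0.0855
```

Call:
arm_command --moves '[1, 22.2, -44.9, 2.5, 0, 0, 0, 1, 22.2, -44.9, 2.5, 0, 0, 0, 1, 22.2, -44.9, 2.5, 0, 0, 0, 1, 22.2, -44.9, 2.5, 0, 0, 0, 1, 22.2, -44.9, 2.5, 0, 0, 0, 1, 22.2, -44.9, 2.5, 0, 0, 0]'

```text
clock: 2.25
tcp_pos: [0.3859, 0.3062, 0.2165]
orientation: [0.0, -0.54, 0.842, -0.0]
wrist_force: [0.1, 0.3, 0.3]
finger_gap: 0.0854
grip_force: 0.0
```

Call:
arm_command --moves '[1, 22.2, -44.9, 2.5, 0, 0, 0, 1, 22.2, -44.9, 2.5, 0, 0, 0, 1, 22.2, -44.9, 2.5, 0, 0, 0, 1, 22.2, -44.9, 2.5, 0, 0, 0, 1, 22.2, -44.9, 2.5, 0, 0, 0, 1, 22.2, -44.9, 2.5, 0, 0, 0, 1, 0, 0, 0, 0, 0, 0, 1, 0, 0, 0, 0, 0, 0]'

```text
clock: 3.25
tcp_pos: [0.5739, 0.0742, 0.201]
orientation: [-0.0, -0.54, 0.842, 0.0]
wrist_force: [-0.0, -0.0, -0.3]
finger_gap: 0.0854
grip_force: 0.0
```

```bash
python3 - <<'E'
from h import *
to([.5766,.0760,.079])
P=pose("wrist"); im,d=read_camera("wrist"); cv2.imwrite("pics/w1.png",im)
for r in recognise("wrist","knob_grip"): print(r, atz(P,r["point"],.114), d[int(r["point"][1]),int(r["point"][0])])
hsv=cv2.cvtColor(im,cv2.COLOR_BGR2HSV); m=(((hsv[...,0]<8)|(hsv[...,0]>172))&(hsv[...,1]>170)).astype(np.uint8)
n,l,st,ce=cv2.connectedComponentsWithStats(m); i=1+np.argmax(st[1:,4]); print(st[i],ce[i],atz(P,ce[i],.114), proj(P,[*C,.026]))
v,u=np.nonzero(l==i); pts=np.array([atd(P,(a,b),d[b,a]) for a,b in zip(u,v)]); t=pts[pts[:,2]>.110]; print(t.min(0),t.max(0),len(t))
E
```

```text
clock 3.25 tcp [0.5739 0.0742 0.201 ] tool delta mm [ -2.7  -1.8 122. ] yaw 155.36 tilt [-0.001  0.    -1.   ] q [-0.01  0.33 -0.    1.24  0.   -1.15] F [-0.  -0.  -0.3] gap 0.0854
{'point': [273.4, 220.2], 'confidence': 0.78} [0.57644555 0.07593423 0.114     ] 0.23961975
[ 250  193   40   51 1294] [267.78825348 219.64451314] [0.57974269 0.07399218 0.114     ] [np.float64(274.74154576172623), np.float64(69.4930900563482)]
[0.54629129 0.0153117  0.11024314] [0.59308597 0.09227198 0.3447951 ] 1169
```

View pics/w1.png

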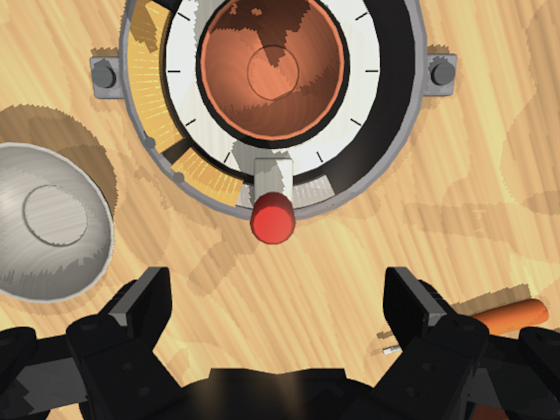

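Call:
arm_command --moves '[1, -1, -1, 30, 0, 0, 0, 1, -1.5, -0.8, 30, 0, 0, 0, 1, 0, 0, 30, 0, 0, 0, 1, 0, 0, 20, 0, 0, 0, 1, 0, 0, 13, 0, 0, 0, 1, 0, 0, 0, 0, 0, 0, 1, 0, 0, 0, 0, 0, 0]'

```text
clock: 4.22
tcp_pos: [0.5776, 0.0761, 0.0793]
orientation: [0.001, -0.54, 0.841, -0.0]
wrist_force: [0.4, 0.2, 0.8]
finger_gap: 0.0853
grip_force: 0.0
```

```bash
python3 - <<'E'
from h import *
to([.5764,.0759,.077])
E
```

```text
clock 4.22 tcp [0.5776 0.0761 0.0793] tool delta mm [0.6 1.  2.3] yaw 155.41 tilt [ 0.002  0.    -1.   ] q [-0.01  0.41 -0.19  0.96  0.   -1.15] F [0.4 0.2 0.8] gap 0.0853
```

Close on the knob.

Call:
arm_command --moves '[0.2, 0.5, 0.8, 1, 0, 0, 0, -0.5, 0, 0, 0, 0, 0, 0, -1, 0, 0, 0, 0, 0, 0, -1, 0, 0, 0, 0, 0, 0, -1, 0, 0, 0, 0, 0, 0, -1, 0, 0, 0, 0, 0, 0, -1, 0, 0, 0, 0, 0, 0]' --newtons 50

```text
clock: 5.1
tcp_pos: [0.5766, 0.0755, 0.0779]
orientation: [0.0, -0.54, 0.842, -0.0]
wrist_force: [0.6, -1.9, 6.1]
finger_gap: 0.0308
grip_force: 49.8
```

```bash
python3 - <<'E'
from h import *
to([.5764,.0759,.077])
E
```

```text
clock 5.1 tcp [0.5766 0.0755 0.0779] tool delta mm [-0.3  0.4  0.9] yaw 155.38 tilt [ 0.001 -0.    -1.   ] q [-0.01  0.41 -0.2   0.96 -0.   -1.15] F [ 0.6 -1.9  6.1] gap 0.0308
```

Call:
arm_command --moves '[-1, 0, 0, -5, 0, 0, 0, -1, 0, 0, -5, 0, 0, 0, -1, 0, 0, -4, 0, 0, 0, -1, 0, 0, -2, 0, 0, 0, -1, 0, 0, 0, 0, 0, 0, -1, 0, 0, 0, 0, 0, 0]'

```text
clock: 5.85
tcp_pos: [0.5758, 0.0757, 0.0929]
orientation: [-0.0, -0.54, 0.842, 0.0]
wrist_force: [3.9, 1.6, -11.1]
finger_gap: 0.0304
grip_force: 50.3
```

Call:
arm_command --moves '[-1, 0, 0, -1, 0, 0, 0, -1, 0, 0, 0, 0, 0, 0, -1, 0, 0, 0, 0, 0, 0]'

```text
clock: 6.22
tcp_pos: [0.5758, 0.0757, 0.0941]
orientation: [-0.0, -0.54, 0.842, 0.0]
wrist_force: [3.5, 0.6, -13.3]
finger_gap: 0.0306
grip_force: 50.9
```

Call:
arm_command --moves '[-1, 0.1, -5.2, 0, 0, 0, 0.05, -1, 0.1, -5.2, 0, 0, 0, 0.05, -1, 0.1, -5.2, 0, 0, 0, 0.05, -1, 0.1, -5.2, 0, 0, 0, 0.05, -1, 0.1, -5.2, 0, 0, 0, 0.05]'

```text
clock: 6.85
tcp_pos: [0.5981, 0.0625, 0.0941]
orientation: [-0.0, -0.43, 0.903, 0.001]
wrist_force: [3.6, 2.2, -11.3]
finger_gap: 0.0307
grip_force: 51.0
```

```bash
python3 - <<'E'
from h import *
to([.5764,.0759,.077]); w=get_state()["tcp_pos"][:2]-C; print(np.hypot(*w),np.degrees(np.arctan2(w[1],w[0])))
E
```

```text
clock 6.85 tcp [0.5981 0.0625 0.0941] tool delta mm [ 3.2 25.2 17.1] yaw 140.99 tilt [-0.001  0.001 -1.   ] q [-0.03  0.44 -0.12  1.02  0.   -0.92] F [  3.6   2.2 -11.3] gap 0.0307
0.10611488729500933 51.29760994328789
```

Call:
arm_command --moves '[-1, 0.2, -6.3, 0, 0, 0, 0.06, -1, 0.2, -6.3, 0, 0, 0, 0.06, -1, 0.2, -6.3, 0, 0, 0, 0.06, -1, 0.2, -6.3, 0, 0, 0, 0.06, -1, 0.2, -6.3, 0, 0, 0, 0.06, -1, 0.2, -6.3, 0, 0, 0, 0.06, -1, 0.2, -6.3, 0, 0, 0, 0.06, -1, 0, 0, 0, 0, 0, 0]'

```text
clock: 7.85
tcp_pos: [0.6262, 0.0287, 0.0941]
orientation: [0.0, -0.233, 0.973, 0.001]
wrist_force: [5.4, 3.4, -12.3]
finger_gap: 0.0304
grip_force: 51.1
```

```bash
python3 - <<'E'
from h import *
to([.5764,.0759,.077]); w=get_state()["tcp_pos"][:2]-C; print(np.hypot(*w),np.degrees(np.arctan2(w[1],w[0])))
P=pose("wrist"); im,d=read_camera("wrist"); cv2.imwrite("pics/w2.png",im)
s=[C[0]+.105*np.cos(np.radians(12.6)),C[1]+.105*np.sin(np.radians(12.6)),.036]; print("slot px",proj(P,s))
E
```

```text
clock 7.85 tcp [0.6262 0.0287 0.0941] tool delta mm [23.  64.6 17.2] yaw 116.92 tilt [ 0.     0.002 -1.   ] q [-0.08  0.48 -0.05  1.04  0.   -0.55] F [  5.4   3.4 -12.3] gap 0.0304
0.10643992108530637 27.400116598199023
slot px [np.float64(229.57595404741238), np.float64(223.01862190410725)]
```

View pics/w2.png

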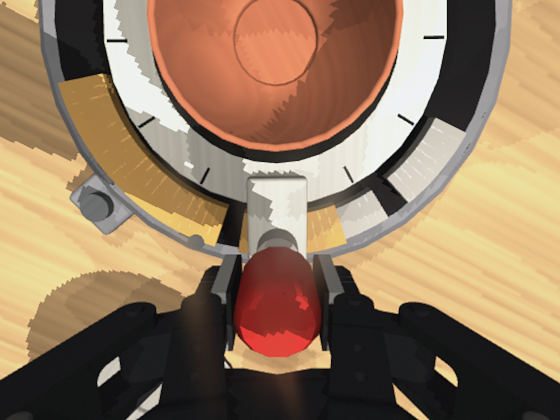

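Call:
arm_command --moves '[-1, 0.1, -4.2, 0, 0, 0, 0.04, -1, 0.1, -4.2, 0, 0, 0, 0.04, -1, 0, 0, 2, 0, 0, 0, -1, 0, 0, 2, 0, 0, 0, -1, 0, 0, 2, 0, 0, 0, -1, 0, 0, 0, 0, 0, 0]'

```text
clock: 8.65
tcp_pos: [0.6297, 0.0213, 0.0885]
orientation: [0.001, -0.194, 0.981, 0.001]
wrist_force: [4.4, 4.8, -9.9]
finger_gap: 0.0306
grip_force: 51.3
```

Call:
arm_command --moves '[-0.1, 0, 0, 0, 0, 0, 0, -0.1, 0, 0, 0, 0, 0, 0, -0.1, 0, 0, 0, 0, 0, 0]'

```text
clock: 9.02
tcp_pos: [0.6294, 0.0201, 0.0893]
orientation: [0.001, -0.194, 0.981, -0.0]
wrist_force: [0.1, 0.9, -1.2]
finger_gap: 0.0385
grip_force: 0.0
```

Call:
arm_command --moves '[-0.1, 0, -2, 0, 0, 0, 0.019, -0.1, 0, -2, 0, 0, 0, 0.019, -0.1, 0, -2, 0, 0, 0, 0.019, -0.1, 0, -2, 0, 0, 0, 0.019, -0.1, 0, -2, 0, 0, 0, 0.019, -0.1, 0, -2, 0, 0, 0, 0.019, -0.1, 0, -2, 0, 0, 0, 0.019]'

```text
clock: 9.9
tcp_pos: [0.6329, 0.0089, 0.0885]
orientation: [-0.0, -0.129, 0.992, 0.002]
wrist_force: [-4.4, 7.4, 3.7]
finger_gap: 0.0385
grip_force: 4.2
```

Call:
arm_command --moves '[-0.1, 0, -1.5, 0, 0, 0, 0.014, -0.1, 0, -1.5, 0, 0, 0, 0.014]'

```text
clock: 10.15
tcp_pos: [0.6345, 0.0042, 0.0882]
orientation: [-0.0, -0.114, 0.993, -0.0]
wrist_force: [-0.8, 1.5, 0.6]
finger_gap: 0.0388
grip_force: 0.6
```

Call:
arm_command --moves '[-0.1, 0, -1.5, 0, 0, 0, 0.014, -0.1, 0, -1.5, 0, 0, 0, 0.014, -0.1, 0, 0, 0, 0, 0, 0]'

```text
clock: 10.52
tcp_pos: [0.6354, 0.0008, 0.0882]
orientation: [0.0, -0.101, 0.995, -0.0]
wrist_force: [-0.0, 0.6, -0.3]
finger_gap: 0.0386
grip_force: 0.1
```

Call:
arm_command --moves '[-0.1, 0, -1.5, 0, 0, 0, 0.014, -0.1, 0, -1.5, 0, 0, 0, 0.014, -0.1, 0, 0, 0, 0, 0, 0]'

```text
clock: 10.9
tcp_pos: [0.6358, -0.0017, 0.0882]
orientation: [-0.0, -0.087, 0.996, 0.0]
wrist_force: [-0.0, 0.8, 0.2]
finger_gap: 0.0387
grip_force: 0.6
```

Call:
arm_command --moves '[-0.1, 0, -1.5, 0, 0, 0, 0.014, -0.1, 0, -1.5, 0, 0, 0, 0.014]'

```text
clock: 11.15
tcp_pos: [0.6354, -0.0023, 0.0881]
orientation: [-0.001, -0.073, 0.997, 0.002]
wrist_force: [-2.4, 10.1, 2.1]
finger_gap: 0.0385
grip_force: 5.5
```

```bash
python3 - <<'E'
from h import *
to([.5764,.0759,.077]); w=get_state()["tcp_pos"][:2]-C; print(np.hypot(*w),np.degrees(np.arctan2(w[1],w[0])))
P=pose("wrist"); im,d=read_camera("wrist"); cv2.imwrite("pics/w3.png",im)
# knob top height
for uv in [(277,320),(277,300),(277,335)]: print(atd(P,uv,d[uv[1],uv[0]]).round(4))
E
```

```text
clock 11.15 tcp [ 0.6354 -0.0023  0.0881] tool delta mm [46.9 85.9 11.6] yaw 98.42 tilt [-0.001  0.005 -1.   ] q [-0.13  0.5  -0.03  1.04  0.   -0.28] F [-2.4 10.1  2.1] gap 0.0385
0.10528609541657794 9.870051500247499
[ 6.411e-01 -2.000e-04  1.165e-01]
[ 0.6336 -0.0013  0.1155]
[0.6484 0.0009 0.1149]
```

View pics/w3.png

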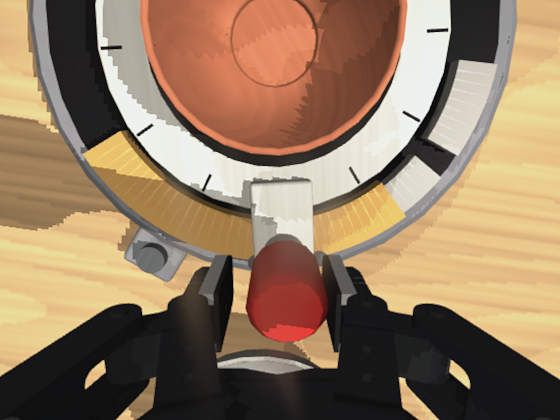

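The wrist picture shows the pin past the brass gap's edge (the gap is now hidden under the ear). The knob top is at z≈0.115 and the push is blocked at 10 N, so the pin has dropped in. I'll back off, open and lift.

Call:
arm_command --moves '[-0.1, 0, 2, 0, 0, 0, 0, -0.1, 0, 1.5, 0, 0, 0, 0, 0.4, 0, 0, 0, 0, 0, 0, 1, 0, 0, 0, 0, 0, 0, 1, 0, 0, 0, 0, 0, 0, 1, 0, 0, 0, 0, 0, 0, 1, 0, 0, -10, 0, 0, 0]'

```text
clock: 12.08
tcp_pos: [0.6351, -0.0011, 0.0978]
orientation: [-0.001, -0.073, 0.997, 0.0]
wrist_force: [0.2, -0.5, -0.9]
finger_gap: 0.086
grip_force: 0.0
```

Call:
arm_command --moves '[1, 0, 0, -20, 0, 0, 0, 1, 0, 0, -30, 0, 0, 0, 1, 0, 0, -30, 0, 0, 0, 1, 0, 0, -20, 0, 0, 0, 1, 0, 0, 0, 0, 0, 0, 1, 0, 0, 0, 0, 0, 0]'

```text
clock: 12.82
tcp_pos: [0.6355, -0.0011, 0.1977]
orientation: [-0.0, -0.073, 0.997, 0.0]
wrist_force: [0.3, 0.3, 0.0]
finger_gap: 0.0855
grip_force: 0.0
```

```bash
python3 - <<'E'
from h import *
to([.5764,.0759,.077])
P=pose("wrist"); im,d=read_camera("wrist"); cv2.imwrite("pics/w4.png",im)
hsv=cv2.cvtColor(im,cv2.COLOR_BGR2HSV); m=(((hsv[...,0]<8)|(hsv[...,0]>172))&(hsv[...,1]>170)).astype(np.uint8)
v,u=np.nonzero(m[150:300,200:350]); v+=150;u+=200
p=np.array([atd(P,(a,b),d[b,a]) for a,b in zip(u,v)]); p=p[(p[:,2]>.105)&(p[:,2]<.14)]; print(len(p),np.percentile(p[:,2],[10,50,90]))
t=p[p[:,2]>np.median(p[:,2])-.002]; c=(t.min(0)+t.max(0))/2; w=c[:2]-C; print(c,np.hypot(*w),65.3-np.degrees(np.arctan2(w[1],w[0])))
E
```

```text
clock 12.82 tcp [ 0.6355 -0.0011  0.1977] tool delta mm [ 47.2  84.8 120.8] yaw 98.38 tilt [-0.001  0.    -1.   ] q [-0.13  0.44  0.15  1.28  0.   -0.27] F [0.3 0.3 0. ] gap 0.0855
1350 [0.11336457 0.114871   0.1157995 ]
[0.63736941 0.00235516 0.11492725] 0.10807072274590421 53.199172576145735
```

View pics/w4.png

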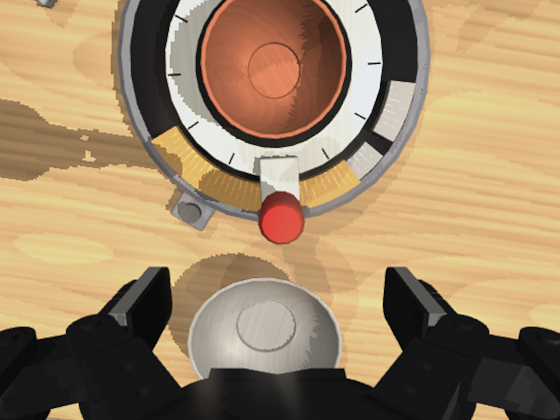

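The knob top is at 0.115 (it would be 0.123 if the pin were riding on the rail). The table angle is 53°, which matches the slot seen earlier, and the bowl is centred, so I'm handing in.

```bash
python3 -c "
from workcell import *
print(hand_in())"
```

```text
the job is handed in; nothing more can be done
None
```

I handed the job in with the table locked at the brass slot, about 53° clockwise from home. The pin measures home to within about 1 mm, the bowl is centred, and I saw nothing else disturbed; the hand-in gave no verdict.

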